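# Set up the stone-flattening station

### The job

Set the sharpening bench up for flattening the waterstones: fit onto the black stand, fully home, the lapping plate whose two holes match the stand's pins, and lay the three sound stones flat in the blue drip tray, each in its own bay: the grey-green coarse stone in the bay at the spout end so that its grit drains away from the others, the brick-red medium one in the middle, the cream fine one at the closed end. Set the stones down gently, since they chip when dropped. Leave the broken red stone, the white ceramic hone on its wooden block and the folded pocket knife where they lie, with the plate that does not fit lying flat on the bench.

Things in the scene. Friction and masses are not known exactly. Their poses are not given: they have to be found in the camera images.
- coarse: The coarse stone: grey-green sound whetstone, rectangular block 120 x 45 x 25 mm (x long, y wide, z high), one colour, about 0.3 kg, loose on the bench. Origin: centre of its underside; z up. Either way round is the same. Hold it by its upper part, fingertips about 10 mm above its underside, to clear the tray's ribs and rim.
- medium: The medium stone: brick-red sound whetstone, rectangular block 120 x 45 x 25 mm (x long, y wide, z high), one colour, about 0.3 kg, loose on the bench. Origin: centre of its underside; z up. Either way round is the same. Hold it by its upper part, fingertips about 10 mm above its underside, to clear the tray's ribs and rim.
- fine: The fine stone: cream-coloured sound whetstone, rectangular block 120 x 45 x 25 mm (x long, y wide, z high), one colour, about 0.3 kg, loose on the bench. Origin: centre of its underside; z up. Either way round is the same. Hold it by its upper part, fingertips about 10 mm above its underside, to clear the tray's ribs and rim.
- broken: The broken stone, a look-alike of the medium one: brick-red, 120 x 45 x 25 mm, but with one corner broken out (a gap about 40 x 25 mm at its +x, +y corner). Loose. Not to be moved. Origin: centre of the underside of the former whole block.
- hone: The ceramic hone, a look-alike of the fine stone: a white ceramic bar 98 x 28 mm on a dark wooden block 120 x 45 mm, 25 mm high in all, so a dark wooden border shows all round. Loose. Not to be moved. Origin: centre of its underside, x along its length.
- pocket_knife: A folded pocket knife with reddish-brown scales and brass ends, 100 x 20 x 14 mm, loose. Not to be moved. Origin: centre of its underside, x along its length.
- plate_wide: The lapping plate with its holes far apart: aluminium lapping plate 120 x 50 x 10 mm with two dark grey grit strips on top, about 0.3 kg, loose, face up. Two 10 mm through holes on its long centreline at x = -42 and +42 mm (84 mm apart). Origin: centre of its underside; x along its length, z up. Half a turn makes no difference.
- plate_close: The lapping plate with its holes closer together, otherwise alike: aluminium lapping plate 120 x 50 x 10 mm with two dark grey grit strips on top, about 0.3 kg, loose, face up. Two 10 mm through holes on its long centreline at x = -28 and +28 mm (56 mm apart). Origin: centre of its underside; x along its length, z up. Half a turn makes no difference.
- tray: Blue drip tray, fixed, 246 (x) x 148 (y) mm, spout at its +x end. Origin: centre of underside, z up. Floor top at z = 4 mm, rim top at 12. Two paler cross ribs (x = -42, +42; 14 wide, top at z = 9) part it into bays 70 (x) x 140 (y) mm centred at x = +84 (spout end), 0, -84 (closed end), y = 0. Stones lie with their length along the tray's y, 39 mm apart when centred.
- stand: Black cast stand, fixed: foot 190 x 90 x 28 mm, step 150 x 60 up to z = 38, raised seat 136 (x) x 48 (y) mm, its flat top at z = 52. Two upright steel pins at x = -42 and +42 mm, y = 0: diameter 8, 8 mm tall, the upper 5 mm tapering to 3 mm. The seated plate lies along the stand's x, underside on the seat, pins hidden 2 mm below its face. Origin: centre of underside, z up.
Not all that is in view belongs to the job. What is shaped like the coarse but purple or turquoise is not meant.

How it is judged:
At the end, for the whole second after the job is handed in: Each sound stone flat on its own bay's floor (16 mm along, 14 mm across the tray); plate_wide home on the stand (underside within 2.5 mm of the seat, 4 mm, 0.06 rad); plate_close flat on the bench; broken stone, hone and knife moved under 20 mm; all released, at rest (x of coarse in the frame of tray between 0.068 and 0.1 m and y of coarse in the frame of tray between -0.014 and 0.014 m and z of each of coarse, medium, fine in the frame of tray below 0.0065 m and angle between each of coarse, medium, fine, plate_close's own z axis and vertical below 0.06 rad and linear speed of each of coarse, medium, fine, plate_wide, plate_close below 0.02 m/s and x of medium in the frame of tray between -0.016 and 0.016 m and y of medium in the frame of tray between -0.014 and 0.014 m and x of fine in the frame of tray between -0.1 and -0.068 m and y of fine in the frame of tray between -0.014 and 0.014 m and z of plate_wide in the frame of stand between 0.05 and 0.0545 m and horizontal distance between plate_wide and stand below 0.004 m and angle between the x axis of plate_wide and the x axis of stand, either way round below 0.06 rad and angle between plate_wide's own z axis and vertical below 0.04 rad and height (world z) of plate_close below 0.003 m and distance of each of broken, hone, pocket_knife from where it was at the start of the episode below 0.02 m); the robot touches nothing.
It fails at once if the coarse stone is dropped or thrown (falls free faster than 0.6 m/s, about 18 mm of fall) (contact force between the fingers and coarse below 0.05 N and linear speed of coarse above 0.6 m/s).
It fails at once if the medium stone is dropped or thrown (falls free faster than 0.6 m/s, about 18 mm of fall) (contact force between the fingers and medium below 0.05 N and linear speed of medium above 0.6 m/s).
It fails at once if the fine stone is dropped or thrown (falls free faster than 0.6 m/s, about 18 mm of fall) (contact force between the fingers and fine below 0.05 N and linear speed of fine above 0.6 m/s).
It fails at once if the broken red stone, the ceramic hone or the pocket knife is moved more than 20 mm (distance of any of broken, hone, pocket_knife from where it was at the start of the episode above 0.02 m).
It also fails if it takes over 102 s, if anything falls off the work surface, if the arm or the gripper's body presses on something with over 40 N, if the wrist force passes 120 N, or if a joint passes its speed limit or range.

### The arm

A 6-joint arm with a two-finger parallel gripper is mounted at the origin on the work surface. World frame = base frame: x ahead of the robot, y to its left, z up, the work surface at z = 0. Lengths are in m, angles in rad, forces in N, time in s.
With the tool pointing down it reaches from about 0.35 to 0.775 m from the base axis. Payload 5.5 kg.
Tool frame: the origin (TCP) lies midway between the tips of the shut fingers; the grasp point (between the pads) lies 19 mm behind it (env.tcp_to_grasp is the distance from the TCP to the grasp point, in m); z points along the fingers, y is the line along which they close (so a half turn about z gives the same grasp; the last joint's range is limited). The gripper opens to 85 mm and grips with 20 to 120 N. Pads are 22 mm wide; open, the fingers measure 114 mm over their backs; the gripper's body (76 mm by 85 mm) begins 54 mm behind the grasp point. The pads swing forward as they close: fully open they stand 13 mm farther back than shut.
Start: joints at [-0.14, 0.313, 0.046, 1.304, 0, 1.431], TCP at [0.575, -0, 0.231] pointing down, gripper open.
Joint ranges: [-2.76, 2.76], [-0.86, 1.69], [-1.03, 1.26], [-2.2, 2.34], [-1.47, 1.5], [-3.14, 3.14]. Speed limits (rad/s): [2.57, 2.57, 3.14, 3.14, 3.14, 3.14].

### API

Orientations are given as a unit quaternion [w, x, y, z].
In Python, from bench import env, fingers, solver, readout, vision gives the robot as it stands. Calls block until the motion is done:
- env.movep(position, orientation): joint-space move of the TCP to a pose.
- env.move_straight(position, rotation=None, max_speed=0.15): straight line of the TCP; rotation=None keeps the orientation; max_speed is the mean speed in m/s.
- env.set_joints(angles): joint-space move.
- fingers.set_gripper(opening, strength=None): finger opening in m; strength is the grip in N (None keeps the last); returns when the fingers have stopped.
- env.dwell(seconds).
- solver.ik(position, orientation): joint angles nearest the present ones, or None.
- readout.get_obs(): the state.
- vision.capture(name): name is "scene" or "side" or "wrist"; returns a dict with "pixels" (420x560x3 uint8, red, green, blue), "K" (3x3 intrinsics, pixels), "k1" (the pictures are not rectified: a ray, as slopes to the right and down, at radius r is drawn at 1 + k1 r^2 times it, then the intrinsics apply), "R" (3x3) and "t" (3): a world point X has camera coordinates R X + t; the wrist camera has in their place "mount" (4x4, takes a point from camera to tool coordinates, whose origin is the TCP and whose axes are the flange's). Camera axes: x right, y down, z forward; pixel columns grow to the right and rows downward; lengths in m; the calibration is good to about 2 mm. A picture is of the moment at which its call begins: read the wrist's pose just before it. There is no depth.
A pose or a line that the arm cannot do raises env.MotionError and nothing moves.
- env.finish_job(): hands the job in; it is judged then, once.
The state is a dict: "t": time; "joints": joint angles; "joint_velocities": joint speeds; "effort": joint torques, N m; "tcp_pos": TCP position; "orientation": TCP orientation; "ft_force": force on the tool from outside, world axes, zero at the start; "wrist_torque": the same for the moment, N m; "finger_gap": finger opening in m; "grip_force": force on a finger pad.
Only numpy, scipy, OpenCV 4.12 (cv2) and the standard library are available. Lean on these libraries where they do the work, as an engineer would, in place of code of your own. Each camera call takes 0.05 s, during which the arm holds its last target. There are 200 camera calls.

## Working session

There is one attempt and no reset: what is moved stays moved. The work goes in short steps, each a Python script; the robot and the scene stay as the last script left them, time stands still between calls to the robot, and variables do not carry over. Pictures are saved under pics/ and viewed, at most 14 in all, crops included, and the job is handed in when it is done.

```bash
ls; mkdir -p pics; python3 - <<'E'
from bench import env, fingers, solver, readout, vision
import cv2
for n in ("scene","side"):
    c=vision.capture(n); cv2.imwrite(f"pics/{n}0.png",cv2.resize(c["pixels"][:,:,::-1],(800,600),interpolation=cv2.INTER_CUBIC))
    print(n,c["K"],c["k1"],c["R"],c["t"])
c=vision.capture("wrist");print(c["K"],c["k1"],c["mount"])
o=readout.get_obs();print(o["t"],o["tcp_pos"],o["orientation"],o["finger_gap"])
E
```

```text
pics
scene [[498.7552131    0.         280.06403467]
 [  0.         498.7552131  213.54923398]
 [  0.           0.           1.        ]] -0.03308174921344799 [[-0.39630751  0.91786484 -0.02155228]
 [ 0.51456717  0.20261171 -0.83316812]
 [-0.76036898 -0.34128088 -0.55259965]] [ 0.21137173 -0.19725308  1.92540874]
side [[487.10833777   0.         274.58308528]
 [  0.         487.10833777 208.30674377]
 [  0.           0.           1.        ]] -0.08027582640847987 [[-0.99765043 -0.06828889  0.00550029]
 [-0.04062176  0.52497956 -0.85014489]
 [ 0.05516791 -0.84837085 -0.52652009]] [0.47528681 0.08156669 1.3553827 ]
[[332.47794794   0.         278.01311099]
 [  0.         332.47794794 208.94837474]
 [  0.           0.           1.        ]] -0.019112068527859488 [[ 4.82749845e-04 -9.63061534e-01 -2.69280983e-01  6.78537336e-02]
 [ 9.99999824e-01  3.72358650e-04  4.61025750e-04 -2.47004542e-04]
 [-3.43727063e-04 -2.69281159e-01  9.63061545e-01 -1.42520500e-01]
 [ 0.00000000e+00  0.00000000e+00  0.00000000e+00  1.00000000e+00]]
0.15 [5.74626462e-01 3.33687313e-05 2.30641417e-01] [-5.30302903e-04  7.07121340e-01  7.07091902e-01 -4.13974536e-04] 0.0855690632443381
```

View pics/scene0.png

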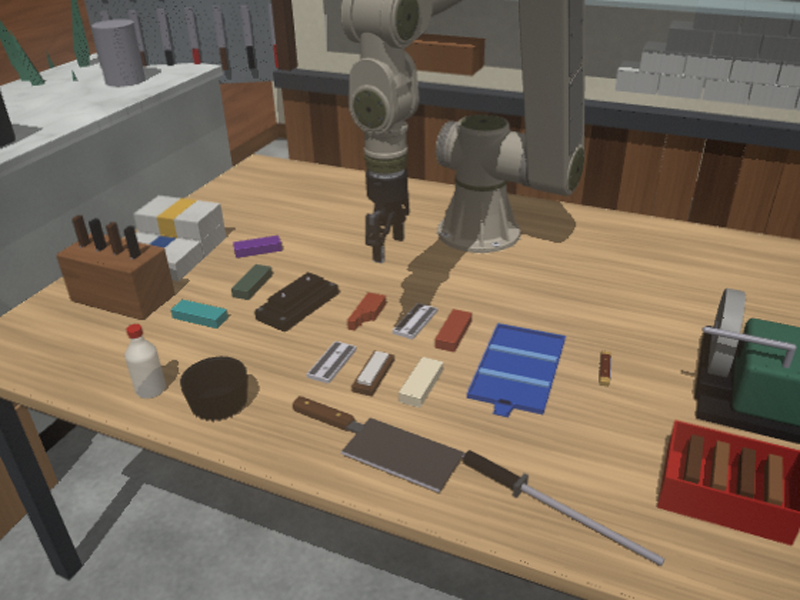

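View pics/side0.png

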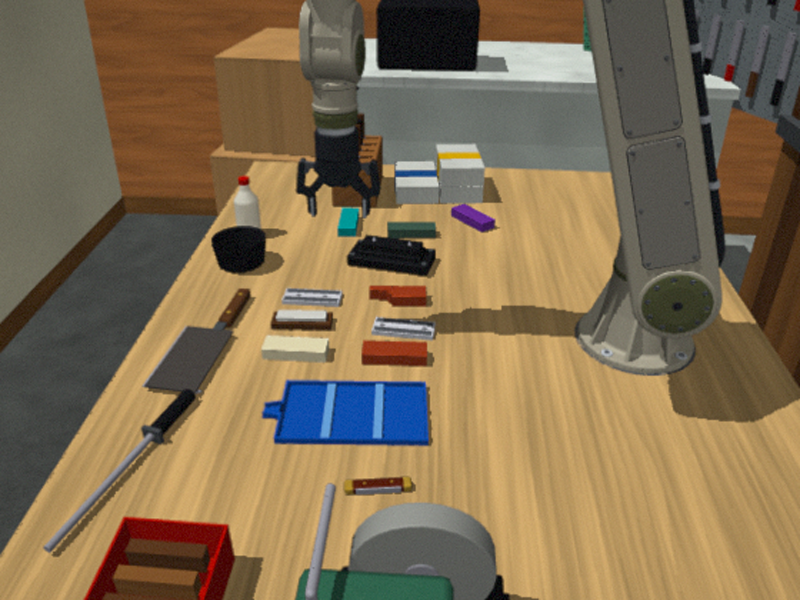

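The scene picture shows the coarse stone at (252,281), the stand at (297,300) and the broken stone at (367,309). The wide or close plates are at (415,320) and (331,361), and medium is at (453,329). The hone is at (373,371), fine at (421,380), the tray at (517,368) with its spout at (503,407), and the knife at (605,367).

```bash
cat > h.py <<'E'
from bench import env, fingers, solver, readout, vision
import numpy as np, cv2
from scipy.spatial.transform import Rotation as Ro
def quat(th):
    """tool down, closing line (tool y) at world yaw th"""
    y=np.array([np.cos(th),np.sin(th),0]); z=np.array([0,0,-1.]); x=np.cross(y,z)
    q=Ro.from_matrix(np.c_[x,y,z]).as_quat(); return np.r_[q[3],q[:3]]
def snap(name):
    o=readout.get_obs(); c=vision.capture(name)
    if name=="wrist":
        q=o["orientation"]; Rt=Ro.from_quat([q[1],q[2],q[3],q[0]]).as_matrix(); m=c["mount"]
        c["Rcw"]=Rt@m[:3,:3]; c["C"]=Rt@m[:3,3]+o["tcp_pos"]
    else: c["Rcw"]=c["R"].T; c["C"]=-c["R"].T@c["t"]
    return c
def ray(c,uv,z):
    uv=np.asarray(uv,float).reshape(-1,1,2)
    n=cv2.undistortPoints(uv,c["K"],np.array([c["k1"],0,0,0.]),).reshape(-1,2)
    d=np.c_[n,np.ones(len(n))]@c["Rcw"].T
    return (c["C"]+d*((z-c["C"][2])/d[:,2:]))[:,:2]
def save(img,f): cv2.imwrite(f"pics/{f}.png",cv2.resize(img[:,:,::-1],(800,600),interpolation=cv2.INTER_CUBIC))
E
python3 - <<'E'
from h import *
c=snap("scene")
P=dict(coarse=(252,281),stand=(297,300),broken=(367,309),plA=(415,320),med=(453,329),plB=(331,361),hone=(373,371),fine=(421,380),tray=(517,368),spout=(503,407),knife=(605,367))
for k,v in P.items(): print(k,ray(c,np.array(v)*.7,.02).round(3))
for p in ((.45,.02,.36),(.45,.02,.42),(.5,-.15,.36),(.5,.15,.36)):
    print(p,solver.ik(np.array(p),quat(-np.pi/2)))
E
```

```text
coarse [[ 0.467 -0.414]]
stand [[ 0.5   -0.271]]
broken [[ 0.474 -0.105]]
plA [[0.475 0.01 ]]
med [[0.476 0.099]]
plB [[ 0.671 -0.092]]
hone [[0.668 0.001]]
fine [[0.659 0.099]]
tray [[0.554 0.261]]
spout [[0.675 0.268]]
knife [[0.487 0.421]]
(0.45, 0.02, 0.36) [-0.13413442  0.06382069  0.05029323  1.55726887  0.          3.00745823]
(0.45, 0.02, 0.42) [-0.13413442  0.08729489  0.22421734  1.70771877  0.          3.00745823]
(0.5, -0.15, 0.36) [-0.44531532  0.2078457   0.21898818  1.5819388   0.          2.69627734]
(0.5, 0.15, 0.36) [ 0.13759827  0.2078457   0.21898818  1.5819388   0.         -3.00399438]
```

```bash
python3 - <<'E'
from h import *
import pickle
for i,y in enumerate((-.22,.13)):
    env.movep(np.array([.48,y,.33]),quat(np.pi/2)); env.dwell(.3)
    c=snap("wrist"); pickle.dump(c,open(f"w{i}.pkl","wb")); save(c["pixels"],f"w{i}")
    print(readout.get_obs()["t"],readout.get_obs()["joints"].round(2) if hasattr(readout.get_obs()["joints"],'round') else 0)
E
```

```text
2.3 [-0.58  0.21  0.15  1.51 -0.   -0.58]
3.9667 [0.1  0.15 0.08 1.5  0.   0.1 ]
```

View pics/w0.png

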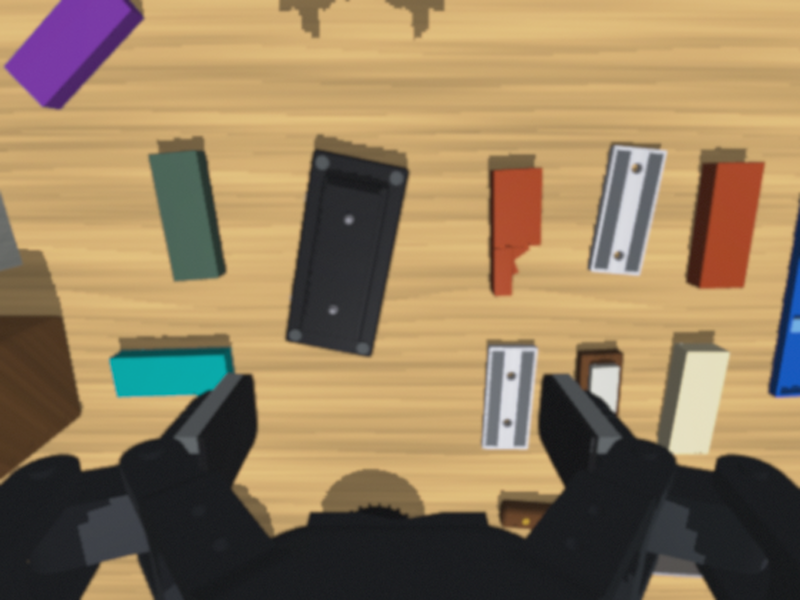

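View pics/w1.png

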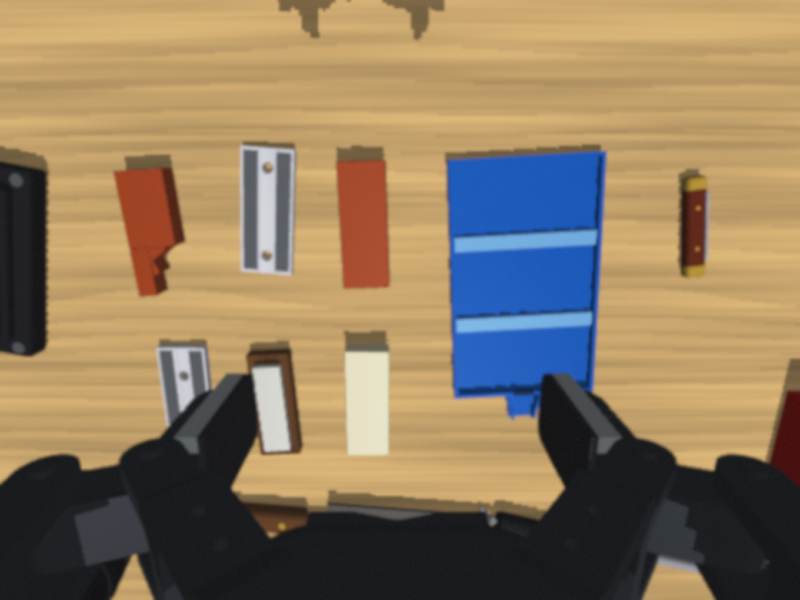

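Wrist view w0 shows coarse at (187,215), the stand pins at (348,219) and (333,310), the broken stone at (515,230) and plate_close at (510,398). View w1 shows plate_wide at (268,208), with hole spacing about 0.7 of its length. It also shows medium at (363,223), fine at (367,400), the tray at (525,270) with its spout at (523,403), and the knife at (694,225).

```bash
cat >> h.py <<'E'
def seg(c,box,fn,z,scale=.7):
    """largest blob of mask fn(hsv) in box (800x600 px), as a rectangle in world at height z: centre, yaw of long side, sizes"""
    hsv=cv2.cvtColor(c["pixels"],cv2.COLOR_RGB2HSV).astype(int); m=fn(hsv[...,0],hsv[...,1],hsv[...,2]).astype(np.uint8)
    b=(np.array(box)*scale).astype(int); k=np.zeros_like(m); k[b[1]:b[3],b[0]:b[2]]=m[b[1]:b[3],b[0]:b[2]]
    k=cv2.morphologyEx(k,cv2.MORPH_CLOSE,np.ones((5,5)))
    ct=max(cv2.findContours(k,cv2.RETR_EXTERNAL,cv2.CHAIN_APPROX_NONE)[0],key=cv2.contourArea)
    w=ray(c,ct.reshape(-1,2),z)
    (cx,cy),(a,b_),ang=cv2.minAreaRect((w*1000).astype(np.float32))
    if a<b_: ang+=90
    return np.array([cx,cy])/1e3,(np.radians(ang)+np.pi/2)%np.pi-np.pi/2,sorted((a,b_))
E
cat > meas.py <<'E'
from h import *
import pickle
w0,w1=[pickle.load(open(f"w{i}.pkl","rb")) for i in (0,1)]
def pr(n,r): print(n,r[0].round(4),round(r[1],3),np.round(r[2],1))
hsv=cv2.cvtColor(w0["pixels"],cv2.COLOR_RGB2HSV)
for n,(u,v) in dict(coarse=(187,215),coarseside=(215,225),wood=(260,230)).items(): print(n,hsv[int(v*.7),int(u*.7)])
hs1=cv2.cvtColor(w1["pixels"],cv2.COLOR_RGB2HSV)
for n,(u,v) in dict(med=(363,223),fine=(367,400),plate=(270,210),strip=(250,210),wood=(320,230),tray=(500,200),shadow=(365,340)).items(): print(n,hs1[int(v*.7),int(u*.7)])
pr("coarse",seg(w0,(120,145,240,300),lambda h,s,v:(h>35)&(h<100)&(v>75),.025))
pr("medium",seg(w1,(325,140,410,300),lambda h,s,v:((h<9)|(h>172))&(s>120)&(v>120),.025))
pr("fine",seg(w1,(320,325,410,480),lambda h,s,v:(s<90)&(v>180),.025))
pr("platew",seg(w1,(225,130,310,290),lambda h,s,v:(s<60)&(v>60),.010))
pr("tray",seg(w1,(430,130,640,398),lambda h,s,v:(h>95)&(h<125)&(s>90),.012))
# stand pins
g=cv2.cvtColor(w0["pixels"],cv2.COLOR_RGB2GRAY)
for (u,v) in ((348,219),(333,310)):
    x,y=int(u*.7),int(v*.7); p=g[y-8:y+9,x-8:x+9].astype(float); k=p>p.max()*.6
    yy,xx=np.nonzero(k); uv=(x-8+xx.mean(),y-8+yy.mean()); print("pin",uv,k.sum(),ray(w0,uv,.058))
E
python3 meas.py
```

```text
coarse [ 75  64 103]
coarseside [70 43 53]
wood [ 19 111 223]
med [  7 186 169]
fine [ 25  36 232]
plate [116   8 216]
strip [106  28 100]
wood [ 19 115 215]
tray [108 214 187]
shadow [ 19 110 116]
coarse [ 0.4579 -0.4193] 0.083 [ 44.1 117.8]
medium [0.4659 0.0971] 0.024 [ 41.9 116.6]
fine [0.6523 0.0968] -0.006 [ 46.2 119.3]
platew [0.4543 0.0036] -0.088 [ 52.  122.3]
tray [0.5261 0.2562] 0.058 [147.7 248.8]
pin (np.float64(243.72413793103448), np.float64(153.58620689655172)) 29 [[ 0.45659357 -0.26239968]]
pin (np.float64(232.6551724137931), np.float64(216.72413793103448)) 29 [[ 0.53827949 -0.27901605]]
```

```bash
cat >> h.py <<'E'
TR=np.array([.5261,.2562]); TY=.058; ST=np.array([.4974,-.2707]); SY=np.arctan2(-.0166,.0817)
def tray(x,y=0): return TR+np.array([[np.cos(TY),-np.sin(TY)],[np.sin(TY),np.cos(TY)]])@[x,y]
def at(xy,z): return np.array([xy[0],xy[1],z])
def pick(xy,yaw,z,op=.062,F=60,zup=.13):
    q=quat(yaw+np.pi/2); fingers.set_gripper(op)
    env.movep(at(xy,zup),q); env.move_straight(at(xy,z+.02),max_speed=.2); env.move_straight(at(xy,z),max_speed=.06); env.dwell(.2)
    fingers.set_gripper(0.,F); o=readout.get_obs(); print("grip",o["finger_gap"],o["grip_force"],o["tcp_pos"][2])
    env.move_straight(at(xy,z+.02),max_speed=.08); env.move_straight(at(xy,zup),max_speed=.2)
    o=readout.get_obs(); print("held",o["finger_gap"],o["grip_force"],o["ft_force"],o["t"])
def stone(xy,yaw,bx):
    pick(xy,yaw,.008)
    p=tray(bx); env.movep(at(p,.13),quat(TY)); env.move_straight(at(p,.035),max_speed=.2)
    env.move_straight(at(p,.0128),max_speed=.05); env.dwell(.3); print("down",readout.get_obs()["ft_force"])
    fingers.set_gripper(.060); env.move_straight(at(p,.035),max_speed=.08); env.move_straight(at(p,.13),max_speed=.25)
    o=readout.get_obs(); print("t",o["t"],o["joints"])
E
python3 - <<'E'
from h import *
stone((.4579,-.4193),.083,.084)
save(snap("side")["pixels"],"s1")
E
```

```text
grip 0.04366101405568574 63.91462326049805 0.00877741324382384
held 0.04364765479515732 63.121397495269775 [ 0.1647138   0.56404402 -3.48529403] 9.125
down [-0.13660037  0.0473679  -0.08352212]
t 14.3833 [2.83578802e-01 5.25684436e-01 1.20075565e-01 1.16414597e+00
 5.63145662e-06 1.79637117e+00]
```

View pics/s1.png

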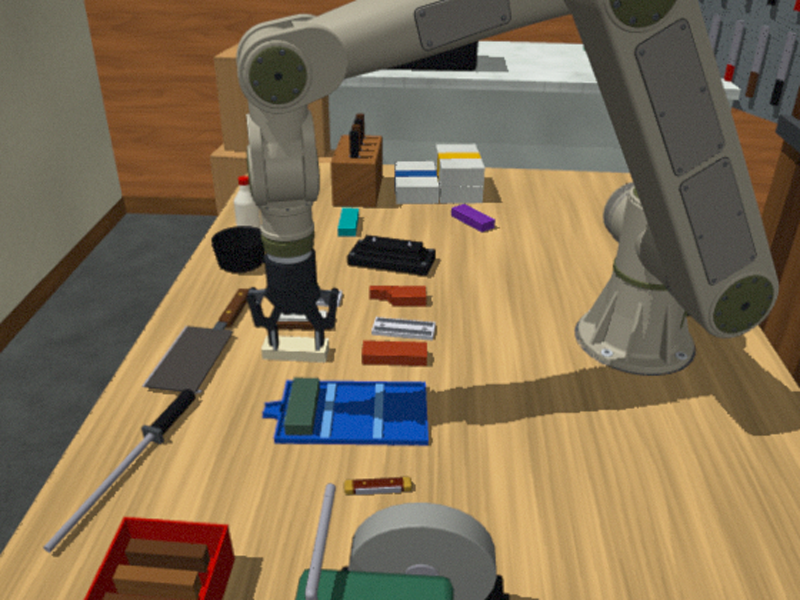

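The side picture shows the coarse stone lying in the spout bay at (302,405). Next are the medium and fine stones, then close views of the plate and the stand.

```bash
python3 - <<'E'
from h import *
import pickle
stone((.4659,.0971),.024,0)
stone((.6523,.0968),-.006,-.084)
# close views: camera over plate, then stand, same tool offset
env.movep(at((.44,.0036),.25),quat(-.088+np.pi/2)); env.dwell(.3)
c=snap("wrist"); pickle.dump(c,open("p.pkl","wb")); save(c["pixels"],"p")
env.movep(at(ST+[-.01,0],.27),quat(SY+np.pi/2)); env.dwell(.3)
c=snap("wrist"); pickle.dump(c,open("st.pkl","wb")); save(c["pixels"],"st")
save(snap("side")["pixels"],"s2")
print(readout.get_obs()["t"])
E
```

```text
grip 0.043465165946881316 61.9609272480011 0.008548791338538624
held 0.043302542108621785 61.314847469329834 [-0.37357299  0.12064886 -3.09914682] 18.9167
down [ 0.1370391   0.05896901 -2.30124094]
t 23.2917 [ 3.16089786e-01  3.79438273e-01 -1.11045524e-01  1.07947580e+00
  3.12789788e-05  1.82881615e+00]
grip 0.043278525683692885 63.71880769729614 0.008625493381629774
held 0.04348021953020591 63.04372429847717 [-1.34150891  0.45507992 -3.34134275] 27.7833
down [-0.0608689   0.04500526 -2.2835054 ]
t 32.1833 [ 3.58865323e-01  2.40739391e-01 -3.07224769e-01  1.02203552e+00
  4.45227917e-06  1.87167319e+00]
35.725
```

View pics/p.png

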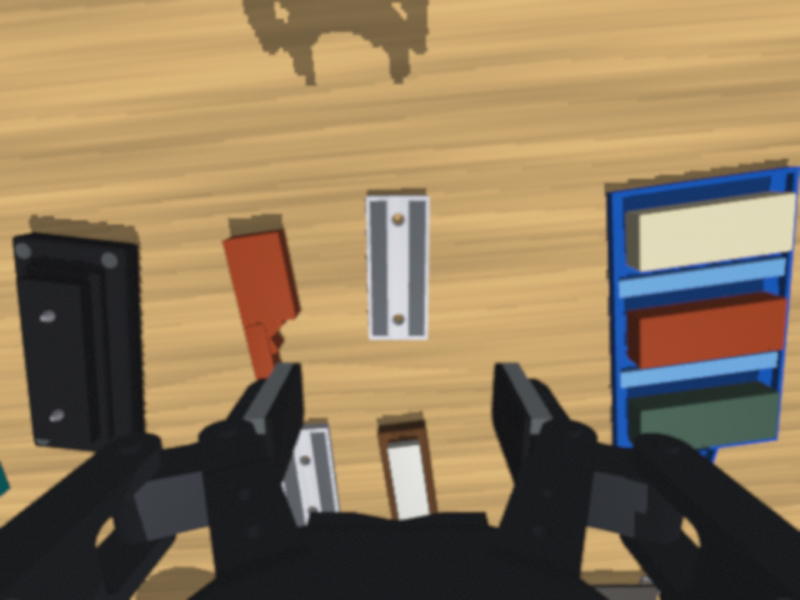

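View pics/st.png

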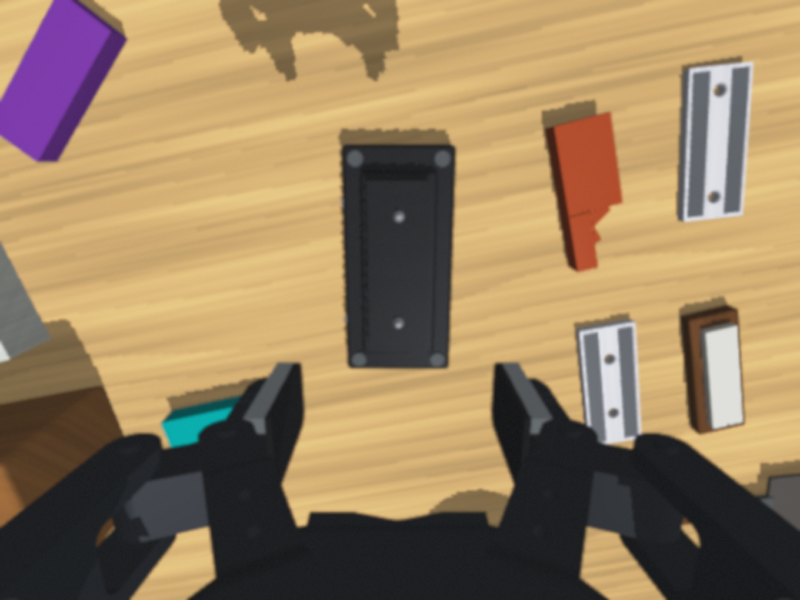

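View pics/s2.png

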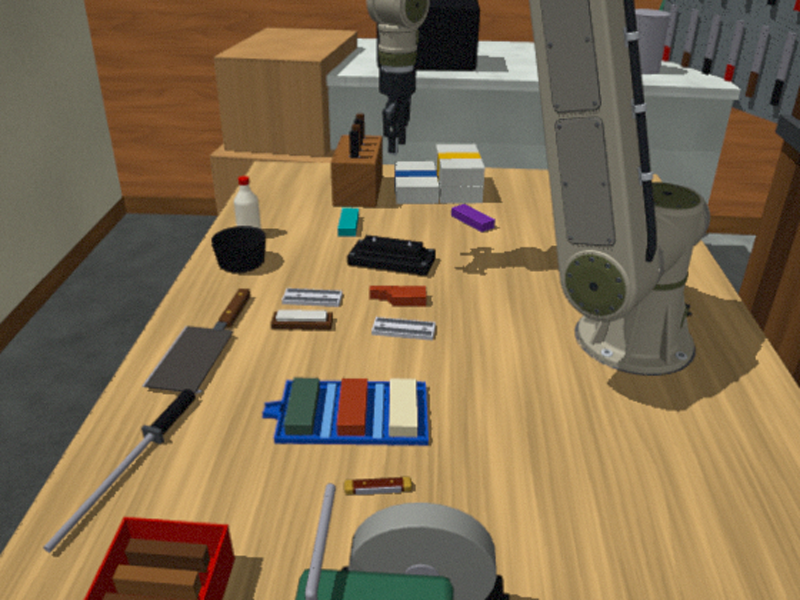

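The side view shows coarse at (302,405), medium at (352,406) and fine at (403,405), each in its own bay. The close views show plate_wide's holes at (398,219) and (398,319), and the stand pins at (399,217) and (399,323). I'll measure both from these views and pick the plate.

```bash
cat > m2.py <<'E'
from h import *
import pickle
p,s=[pickle.load(open(f"{n}.pkl","rb")) for n in ("p","st")]
def blob(c,uv,fn,z,r=8):
    hsv=cv2.cvtColor(c["pixels"],cv2.COLOR_RGB2HSV).astype(int); x,y=int(uv[0]*.7),int(uv[1]*.7); w=hsv[y-r:y+r+1,x-r:x+r+1]
    k=fn(w); yy,xx=np.nonzero(k); return ray(c,(x-r+xx.mean(),y-r+yy.mean()),z)[0],k.sum()
H=[blob(p,u,lambda w:(w[...,1]>40)|(w[...,2]<150),.009,7) for u in ((398,219),(398,319))]
P=[blob(s,u,lambda w:w[...,2]>.6*w[...,2].max(),.058) for u in ((399,217),(399,323))]
for n,B in (("hole",H),("pin",P)):
    a,b=B[0][0],B[1][0]; d=b-a; print(n,B[0][1],B[1][1],((a+b)/2).round(4),np.arctan2(d[1],d[0]).round(4),np.hypot(*d).round(4))
r=seg(p,(355,185,440,350),lambda h,s,v:(s<60)&(v>60),.010); print(r)
E
python3 m2.py
```

```text
hole 54 42 [0.4547 0.0028] -0.0842 0.0839
pin 31 28 [ 0.4976 -0.2707] -0.2057 0.0838
(array([0.4537438 , 0.00249084]), np.float64(-0.08714235929291902), [51.57064437866211, 120.98387908935547])
```

```bash
cat >> h.py <<'E'
def lower(xy,z0,z1,lim=15):
    z=z0
    while z>z1+1e-6:
        z-=.001; env.move_straight(at(xy,z),max_speed=.02); f=readout.get_obs()["ft_force"]
        if abs(f[2]-FZ[0])>lim: break
    env.dwell(.1); o=readout.get_obs(); print("low",z,o["tcp_pos"],o["ft_force"],o["finger_gap"],o["t"]); return z
FZ=[0]
E
python3 - <<'E'
from h import *
pick((.4543,.0027),-.086,.0,F=60,zup=.15)
PS=np.array([.4976,-.2707]); q=quat(-.2057+np.pi/2)
env.movep(at(PS,.15),q); env.move_straight(at(PS,.066),max_speed=.15); env.dwell(.3)
save(snap("wrist")["pixels"],"hold")
FZ[0]=readout.get_obs()["ft_force"][2]; print(FZ)
lower(PS,.066,.052)
E
```

```text
grip 0.04831830323927025 61.64156913757324 0.000734225547227213
held 0.04793188854094599 62.21118092536926 [-0.79678231 -0.53633264 -3.14013996] 40.0583
[np.float64(-1.8397551767351603)]
low 0.05199999999999999 [ 0.4976818  -0.27073595  0.05275783] [-1.75758611  0.88730593  6.82488608] 0.04814712874522214 45.7917
```

View pics/hold.png

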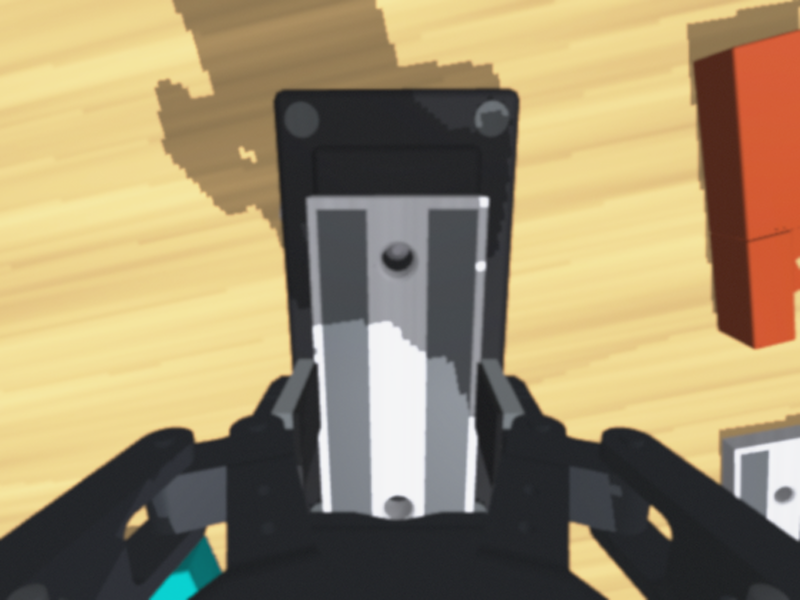

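The hold view shows the pin inside the upper hole at (398,256). The lowering reached seat height with only light force, so I'll release and inspect.

```bash
python3 - <<'E'
from h import *
import pickle
PS=np.array([.4976,-.2707])
fingers.set_gripper(.062); env.move_straight(at(PS,.08),max_speed=.06); env.move_straight(at(PS+[-.01,0],.27),max_speed=.25); env.dwell(.2)
c=snap("wrist"); save(c["pixels"],"fin"); 
r=seg(c,(340,150,460,355),lambda h,s,v:(s<60)&(v>75),.062); print(r)
env.movep(at((.45,.2),.30),quat(np.pi/2)); env.dwell(.3); w=snap("wrist"); save(w["pixels"],"fin2")
print(readout.get_obs()["t"])
E
```

```text
(array([ 0.49796808, -0.27099023]), np.float64(-0.20346577359816287), [53.20494079589844, 122.12850189208984])
49.9333
```

View pics/fin.png

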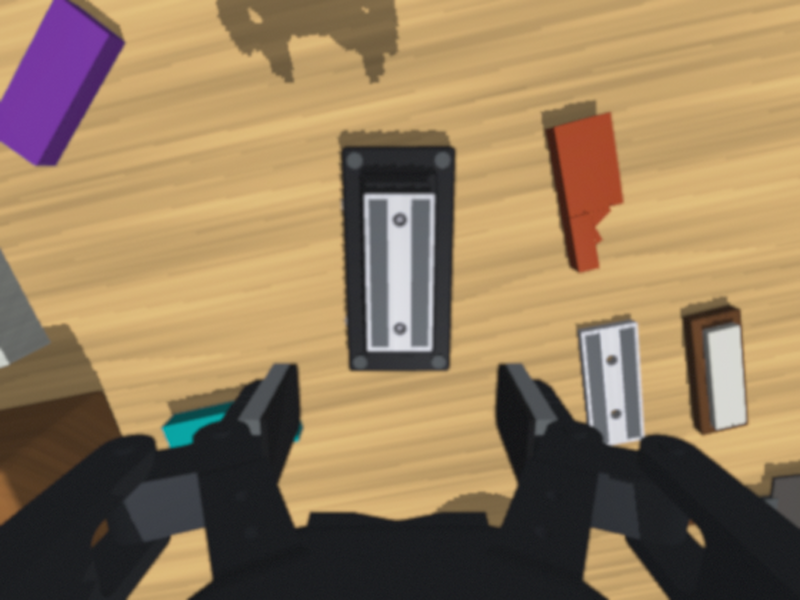

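View pics/fin2.png

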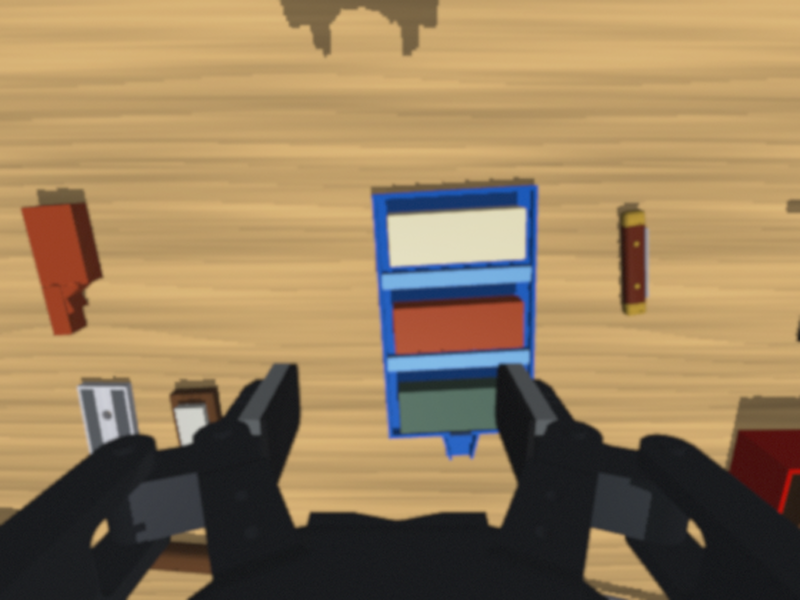

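The plate sits on the stand with both pins in its holes at (400,220) and (400,328), and all three stones lie in their bays. I'll check the stone positions once, then hand in.

```bash
python3 - <<'E'
from h import *
R=np.array([[np.cos(TY),np.sin(TY)],[-np.sin(TY),np.cos(TY)]])
env.movep(at((.52,.2),.32),quat(np.pi/2)); env.dwell(.3); w=snap("wrist"); f=(lambda h,s,v:(s<90)&(v>180)); B=(360,60,560,420)
for n,fn in dict(fine=f,medium=lambda h,s,v:((h<9)|(h>172))&(s>120)&(v>110),coarse=lambda h,s,v:(h>60)&(h<90)&(v>75)&(s>35)&(s<110)).items():
    r=seg(w,B,fn,.029); print(n,(R@(r[0]-TR)).round(4),round(r[1]-TY,3),r[2])
save(w["pixels"],"fin3")
E
```

```text
fine [-0.0842 -0.0002] -1.571 [45.74140167236328, 120.48992919921875]
medium [-0.0011 -0.0011] -1.57 [43.760520935058594, 116.70536804199219]
coarse [ 0.0829 -0.001 ] -1.575 [43.376556396484375, 116.11318969726562]
```

```bash
python3 -c "
from h import *
print(env.finish_job(),readout.get_obs()['t'])"
```

```text
the job is handed in; nothing more can be done
the job is handed in; nothing more can be done
```

I handed the job in at just over 50 s on the robot's clock (limit 102 s), and no verdict was returned: plate_wide is home on the stand's pins, the coarse, medium and fine stones lie in the spout, middle and closed-end bays (each measured within 2 mm of centre), and I never handled the broken stone, hone, knife or plate_close, which look unmoved in the pictures.

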